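Sort two filter modules and hold the good one in the checker slot

TASK

Sort the two filter modules standing on the lab bench: stand the red-tagged reject upright in the red nest and let go of it. Then take the green-tagged module by its upper end, pass it upright down through the slot in the top of the checker and push it down on the sprung contact inside until the contact is about half-way down; finish while still gripping it there, holding the contact pressed. Set things down rather than dropping them, keep both modules upright, do not try the red one in the slot, and leave everything else on the bench where it is.

Things in the scene. Friction and masses are not known exactly. Their poses are not given: they have to be found in the camera images.
- green_module_center (a point): Upright optical filter module, a black block standing on its small end: 20 mm thick (its own x), 46 mm wide (its own y), 90 mm tall (z), the same section over its whole height, about 110 g, with a round amber filter in each broad face and a bright green tag on its top and in a band round its head. Symmetric under a half turn. This point is its centre, half-way up (45 mm above its foot).
- red_module_center (a point): Upright optical filter module, a black block standing on its small end: 20 mm thick (its own x), 46 mm wide (its own y), 90 mm tall (z), the same section over its whole height, about 110 g, with a round amber filter in each broad face and a bright red tag on its top and in a band round its head. Symmetric under a half turn. This point is its centre, half-way up (45 mm above its foot).
- slot (a point): Centre of the slot's mouth, level with the flat aluminium top of the checker: a fixed white and blue instrument box 160 x 140 x 75 mm (its own x, y, z), top 75 mm above the bench. The slot is 22 mm along the checker's x and 48 mm along its y (2 mm more than the module each way), vertical through the 12 mm thick top, with a 4 mm wide 45 degree lead-in round its mouth. Axes: the checker's, z up.
- contact (a joint): Travel of the sprung brass contact under the slot, in m: 0 at rest, 0.014 fully down at its stop. At rest its top lies 25 mm below the checker's top. It takes about 2 N to start it and 0.4 N more per mm (about 5 N at half travel, 0.007), so the module's own weight does not press it and it lifts a released module.
- nest_in (a point): Centre of the inner floor of the red reject nest, a fixed open red pocket on a flange of 75 x 100 mm: inside 32 mm (its own x) by 58 mm (its own y), floor 5 mm and rim 28 mm above the bench, walls 5 mm thick. Axes: the nest's, z up.
- mouse_mid (a point): Loose black computer mouse, 105 x 60 x 34 mm, a bystander; point 17 mm above the bench.
- tip_box_mid (a point): Loose blue box of pipette tips, 80 x 115 x 52 mm, a bystander; point 25 mm above the bench.
- buffer_bottle_mid (a point): Loose white bottle, 44 mm across and 85 mm tall, a bystander; point 42 mm up its axis.
- bead_jar_mid (a point): Loose amber jar, 38 mm across and 45 mm tall, a bystander; point 22 mm up its axis.
- screwdriver_grip (a point): Loose screwdriver with an orange handle, 160 mm long, lying on the bench, a bystander; point in its handle.
- dish_mid (a point): Loose white shallow dish, 84 mm across and 16 mm tall, a bystander; point 8 mm up its axis.

How it is judged:
By the outcome, as a careful person would: the job done as asked, in the order asked, and still so for the second after the job is handed in, while the arm keeps its last pose, push and grip.
It also fails if it takes over 69 s, if anything falls off the work surface, if the arm or the gripper's body presses on something with over 40 N, if the wrist force passes 120 N, or if a joint passes its speed limit or range.

ROBOT

A 7-joint arm with a two-finger parallel gripper is mounted at the origin on the work surface. World frame = base frame: x ahead of the robot, y to its left, z up, the work surface at z = 0. Lengths are in m, angles in rad, forces in N, time in s.
With the tool pointing down it reaches from about 0.425 to 0.925 m from the base axis. Payload 6.8 kg.
Tool frame: the origin (TCP) lies midway between the tips of the shut fingers; the grasp point (between the pads) lies 19 mm behind it; z points along the fingers, y is the line along which they close (so a half turn about z gives the same grasp; the last joint's range is limited). The gripper opens to 85 mm and grips with 20 to 120 N. Pads are 22 mm wide; open, the fingers measure 114 mm over their backs; the gripper's body (76 mm by 85 mm) begins 54 mm behind the grasp point. The pads swing forward as they close: fully open they stand 13 mm farther back than shut.
Start: joints at [1.117, 0.477, 0.022, 1.555, -0.011, 1.109, -0.083], TCP at [0.229, -0.635, 0.231] pointing down, gripper open.
Joint ranges: [-2.96, 2.96], [-0.34, 2.1], [-1.41, 1.46], [0.24, 2.44], [-1.37, 4.51], [0.17, 1.92], [-2.96, 2.96]. Speed limits (rad/s): [2.39, 2.39, 3.14, 3.14, 3.14, 3.14, 3.14].

INTERFACE

Orientations are given as a unit quaternion [w, x, y, z].
In Python, from station import bot, imaging gives the robot as it stands.
- The arm moves only by the tool move_arm, never from a script. Its argument "commands" is a list that holds one entry, the list of rows, each a list of 7 numbers: the shift along the tool's x, y, z in m, then the turn, a rotation vector about the tool's x, y, z in degrees, then the finger opening in m, from 0 to 0.0854. In form: [[[x, y, z, rx, ry, rz, grip], ...]]. A call has 1 to 20 rows; each row shifts and turns the commanded pose from where the row before left it, along the tool's axes as they then stand; what a row does not reach is not made up. A row lasts 1/8 s, in which the tool goes at most 62.5 mm and 10.7 degrees, less where a joint would pass 70% of its speed; a pose out of reach is approached as far as the arm can. A call is refused whole if a number of a shift passes 0.0625 or a number of a turn 10.7, either way. A call with a gripper value outside its range is refused whole. The fingers move at their own pace and stop on an object; "squeeze" is the grip in N (left out, the last holds). Time passes only in rows, so rows that do not move let the fingers close. It gives the time, the measured TCP pose, the force, the opening and the grip force at its end, in the units of the state.
- bot.get_obs(): the state, without advancing time (a new reading comes with each control period).
- imaging.read_camera(name): name is "scene" or "side" or "wrist"; returns the picture (420x560x3 uint8, red, green, blue); there is no depth.
- imaging.calibration(name): a dict with "intrinsics" (3x3 intrinsics, pixels), "extrinsics" (4x4, takes a point from camera to world coordinates); the wrist camera has in their place "mount" (4x4, takes a point from camera to tool coordinates, whose origin is the TCP and whose axes are the flange's). Camera axes: x right, y down, z forward; pixel columns grow to the right and rows downward; lengths in m; the calibration is good to about 2 mm. A picture is of the moment at which its call begins: read the wrist's pose just before it. calibration takes no time and is no camera call.
- bot.hand_in(): hands the job in; it is judged then, once.
The state is a dict: "t": time; "q": joint angles; "joint_vel": joint speeds; "joint_torque": joint torques, N m; "eef_pos": TCP position; "tool_rot": TCP orientation; "contact_force": force on the tool from outside, world axes, zero at the start; "torque": the same for the moment, N m; "gripper_width": opening from 0.0 (shut) to 1.0 (fully open); "grasp_force": force on a finger pad.
Only numpy, scipy, OpenCV 4.12 (cv2) and the standard library are available. Lean on these libraries where they do the work, as an engineer would, in place of code of your own. Each camera call takes 0.05 s, during which the arm holds its last target. There are 200 camera calls.

## Working session

There is one attempt and no reset: what is moved stays moved. The work goes in short steps, Python scripts to look and compute and a tool call to move; the robot and the scene stay as the last step left them, time stands still between calls to the robot, and variables do not carry over. Pictures are saved under pics/ and viewed, at most 14 in all, crops included, and the job is handed in when it is done.

Besides the shell and the picture viewer there is one more tool, called after "Call:" as name(argument=value, ...) on one line, values as JSON. move_arm: Moves the arm, as the interface text tells. Its arguments: {"type":"object","properties":{"commands":{"type":"array","items":{"type":"array","items":{"type":"array","items":{"type":"number"}}}},"squeeze":{"type":"number"}},"required":["commands"]}

```bash
mkdir -p pics
cat > h.py <<'E'
import numpy as np,cv2
from station import bot,imaging
from scipy.spatial.transform import Rotation as R
def cam(n):
    c=imaging.calibration(n);K=np.array(c["intrinsics"])
    if n=="wrist":
        o=bot.get_obs();T=np.eye(4);w,x,y,z=o["tool_rot"];T[:3,:3]=R.from_quat([x,y,z,w]).as_matrix();T[:3,3]=o["eef_pos"]
        return K,T@np.array(c["mount"])
    return K,np.array(c["extrinsics"])
def shot(n,f=None):
    K,E=cam(n);im=imaging.read_camera(n)
    if f: cv2.imwrite(f"pics/{f}.png",im[:,:,::-1])
    return im,K,E
def ray(K,E,uv,z):
    uv=np.atleast_2d(uv).astype(float);d=np.c_[uv,np.ones(len(uv))]@np.linalg.inv(K).T@E[:3,:3].T;o=E[:3,3]
    return o+d*((z-o[2])/d[:,2])[:,None]
E
python3 - <<'E'
from h import *
a=[shot(n)[0] for n in("scene","side","wrist")]
for n,i in zip(("scene","side","wrist"),a):
    cv2.imwrite(f"pics/{n}0.png",i[:,:,::-1]);np.save(f"{n}0.npy",i)
    K,E=cam(n);print(n,K.round(1).tolist(),E.round(3).tolist())
print(bot.get_obs())
E
```

```text
scene [[473.7, 0.0, 280.4], [0.0, 473.7, 215.0], [0.0, 0.0, 1.0]] [[0.385, 0.521, -0.762, 1.399], [0.923, -0.215, 0.319, -0.418], [0.003, -0.826, -0.564, 0.688], [0.0, 0.0, 0.0, 1.0]]
side [[425.8, 0.0, 274.8], [0.0, 425.8, 203.6], [0.0, 0.0, 1.0]] [[-0.965, -0.195, 0.176, 0.374], [-0.263, 0.712, -0.651, 0.693], [0.001, -0.674, -0.738, 0.947], [0.0, 0.0, 0.0, 1.0]]
wrist [[372.6, 0.0, 284.2], [0.0, 372.6, 204.8], [0.0, 0.0, 1.0]] [[0.339, -0.899, -0.277, 0.299], [-0.941, -0.325, -0.099, -0.61], [-0.001, 0.294, -0.956, 0.374], [0.0, 0.0, 0.0, 1.0]]
{'t': 0.15, 'q': array([ 1.1168734 ,  0.47759963,  0.02235824,  1.55618293, -0.01153025,
        1.10928169, -0.08305447]), 'joint_vel': array([-7.65442904e-04, -1.90330688e-03,  1.72363255e-03, -4.16844090e-03,
        5.98512377e-05,  2.91377535e-04,  6.88856829e-04]), 'joint_torque': array([ 2.77615138e-03, -5.96922290e+01,  1.61034420e+00, -2.81489289e+01,
        1.25975063e-02,  6.55458760e-03,  2.87454736e-05]), 'eef_pos': array([ 0.22865701, -0.63463208,  0.23057386]), 'tool_rot': array([-6.54880410e-04,  9.85084362e-01,  1.72070768e-01, -1.50349027e-04]), 'contact_force': array([-0.27294297,  0.61744268, -0.79337205]), 'torque': array([ 0.00988153, -0.03863366,  0.07702442]), 'grasp_force': 0.0, 'gripper_width': 0.9979795801659609}
```

View pics/scene0.png

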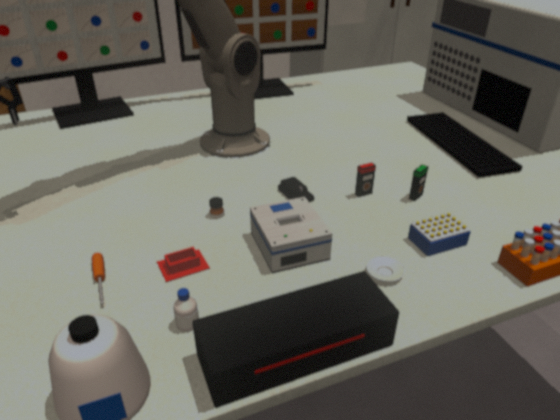

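View pics/side0.png

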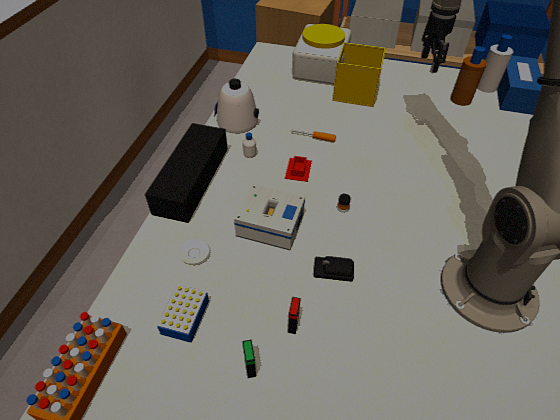

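The scene view shows the red module at (366,180), the green at (418,183), the checker at (290,232) and the nest at (183,262). In the side view they are at (294,313), (249,357), (270,215) and (298,168).

```bash
cat >> h.py <<'E'
def mask(im,c):
    h=cv2.cvtColor(im,cv2.COLOR_RGB2HSV);H,S,V=[h[:,:,i].astype(int) for i in range(3)]
    b=(S>140)&(V>60)
    return (b&((H<8)|(H>172)) if c=="red" else b&(H>45)&(H<80)).astype(np.uint8)
def blobs(m,amin=15):
    n,l,s,c=cv2.connectedComponentsWithStats(m)
    return [(l==i,s[i],c[i]) for i in range(1,n) if s[i,4]>amin]
E
python3 - <<'E'
from h import *
for n in("scene","side"):
    K,E=cam(n);im=np.load(n+"0.npy")
    for c in("red","green"):
        for l,s,ce in blobs(mask(im,c)):
            print(n,c,s.tolist(),ce.round(1),ray(K,E,ce,.085)[0].round(3),ray(K,E,ce,.015)[0].round(3))
K,E=cam("side")
print("slot",ray(K,E,[270,208],.075).round(3),"chk corners",ray(K,E,[[254,187],[304,203],[293,238],[237,220]],.075).round(3))
E
python3 - <<'E'
import cv2
a=cv2.imread('pics/side0.png')
cv2.imwrite('pics/c1.png',cv2.resize(a[140:390,220:370],None,fx=3.2,fy=2.4*1,interpolation=2) if 0 else cv2.resize(a[140:390,215:365],None,fx=2.4,fy=2.4,interpolation=2))
E
```

```text
scene red [305, 0, 10, 11, 73] [309.5   5.2] [-1.558  1.019  0.085] [-1.902  1.186  0.015]
scene red [133, 12, 9, 10, 68] [136.9  16.2] [-1.64  -0.058  0.085] [-1.993 -0.017  0.015]
scene red [0, 25, 9, 11, 87] [ 3.7 30.1] [-1.556 -0.756  0.085] [-1.9   -0.795  0.015]
scene red [57, 51, 11, 10, 77] [61.9 55.3] [-0.948 -0.49   0.085] [-1.221 -0.498  0.015]
scene red [360, 164, 14, 9, 82] [366.6 167.6] [0.466 0.22  0.085] [0.357 0.294 0.015]
scene red [534, 227, 9, 6, 42] [537.5 229.3] [0.848 0.418 0.085] [0.784 0.515 0.015]
scene red [534, 235, 10, 8, 60] [538.6 238.5] [0.873 0.394 0.085] [0.812 0.488 0.015]
scene red [534, 245, 11, 9, 71] [539.3 248.7] [0.9   0.367 0.085] [0.842 0.458 0.015]
scene red [158, 248, 51, 33, 1018] [181.9 263.6] [ 0.667 -0.32   0.085] [ 0.582 -0.309  0.015]
scene red [255, 334, 110, 39, 384] [308.7 353.3] [ 0.96  -0.185  0.085] [ 0.909 -0.157  0.015]
scene green [417, 166, 9, 6, 36] [421.  168.6] [0.525 0.351 0.085] [0.423 0.44  0.015]
side red [285, 156, 27, 26, 517] [298.2 168.6] [ 0.55  -0.22   0.085] [ 0.564 -0.295  0.015]
side red [290, 298, 10, 17, 1
[... 431 characters left out ...]
348.8] [0.898 0.446 0.085] [0.941 0.426 0.015]
side red [62, 359, 10, 11, 79] [ 66.9 364.2] [0.872 0.472 0.085] [0.912 0.454 0.015]
side red [66, 375, 11, 11, 82] [ 71.2 380.3] [0.845 0.498 0.085] [0.883 0.483 0.015]
side red [35, 381, 11, 11, 83] [ 39.7 385.9] [0.898 0.524 0.085] [0.941 0.511 0.015]
side red [38, 398, 11, 11, 93] [ 43.2 403.1] [0.872 0.55  0.085] [0.913 0.539 0.015]
side green [244, 341, 10, 19, 142] [248.2 350.2] [0.525 0.347 0.085] [0.537 0.319 0.015]
side green [246, 361, 9, 4, 16] [250.4 362.4] [0.512 0.37  0.085] [0.524 0.344 0.015]
slot [[ 0.591 -0.056  0.075]] chk corners [[ 0.657 -0.122  0.075]
 [ 0.505 -0.099  0.075]
 [ 0.505  0.028  0.075]
 [ 0.664  0.008  0.075]]
```

View pics/c1.png

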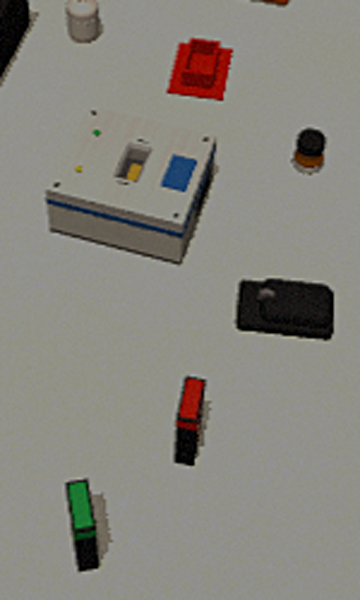

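The side crop shows both modules standing on the bench with their broad faces roughly along world y. The slot is at side pixel (270,207) and the nest pocket is empty. Next I move over the nest and checker for wrist views.

Call:
move_arm(commands=[[[0.044,-0.021,0,0,0,0,0.085],[0.044,-0.021,0,0,0,0,0.085],[0.044,-0.021,0,0,0,0,0.085],[0.044,-0.021,0,0,0,0,0.085],[0.044,-0.021,0,0,0,0,0.085],[0.044,-0.021,0,0,0,0,0.085],[0.044,-0.021,0,0,0,0,0.085],[0.044,-0.021,0,0,0,0,0.085],[0.044,-0.021,0,0,0,0,0.085],[0.044,-0.021,0,0,0,0,0.085],[0,0,0,0,0,0,0.085]]])

```text
t: 1.52
eef_pos: [0.5748, -0.2829, 0.2309]
tool_rot: [-0.001, 0.984, 0.176, 0.001]
contact_force: [-0.4, -0.6, 0.8]
gripper_width: 0.994
grasp_force: 0.0
```

Run:
```python
from h import *
o=bot.get_obs();print(o['t'],o['eef_pos'],o['contact_force'])
im,K,E=shot("wrist","w1");np.save("w1.npy",im);np.savez("w1c",K=K,E=E)
```

```text
1.525 [ 0.57477243 -0.28294645  0.23087445] [-0.39305507 -0.6323877   0.75127842]
```

View pics/w1.png

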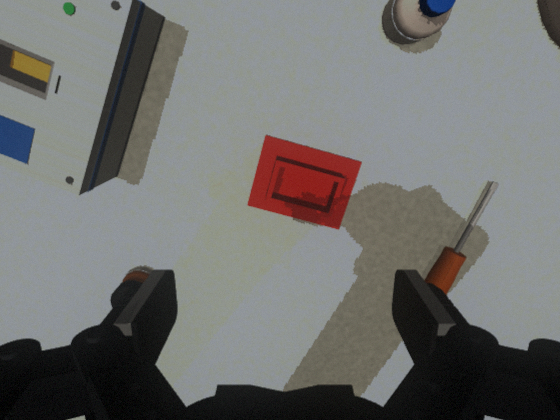

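The wrist view shows the nest flange corners near (265,135), (362,160), (341,229) and (247,205), an empty pocket, and the slot at the left edge at (28,67). Next is the view over the checker.

Call:
move_arm(commands=[[[0.015,-0.041,0,0,0,0,0.085],[0.015,-0.041,0,0,0,0,0.085],[0.015,-0.041,0,0,0,0,0.085],[0.015,-0.041,0,0,0,0,0.085],[0.015,-0.041,0,0,0,0,0.085],[0,0,0,0,0,0,0.085]]])

```text
t: 2.33
eef_pos: [0.5722, -0.0671, 0.2314]
tool_rot: [-0.001, 0.985, 0.174, 0.0]
contact_force: [-0.6, -0.4, -0.2]
gripper_width: 0.997
grasp_force: 0.0
```

Run:
```python
from h import *
im,K,E=shot("wrist","w2");np.save("w2.npy",im);np.savez("w2c",K=K,E=E)
im=np.load("w1.npy");c=np.load("w1c.npz")
def rect(P):
    (x,y),(w,h),a=cv2.minAreaRect((P[:,:2]*1000).astype(np.float32));return np.round([x,y,w,h,a],1)
m=max(blobs(mask(im,"red")),key=lambda b:b[1][4])[0]
uv=np.argwhere(m)[:,::-1]
for z in(0,.003,.005,.008): print(z,rect(ray(c['K'],c['E'],uv,z)))
u0,v0,w,h=250,135,115,100
cv2.imwrite("pics/n1.png",cv2.resize(im[v0:v0+h,u0:u0+w,::-1],None,fx=6,fy=6,interpolation=2))
```

```text
0 [ 566.  -306.9   75.4  100.5    4.7]
0.003 [ 566.6 -306.5   74.8   99.7    4.7]
0.005 [ 567.  -306.2   74.4   99.2    4.7]
0.008 [ 567.7 -305.8   73.8   98.4    4.7]
```

View pics/w2.png

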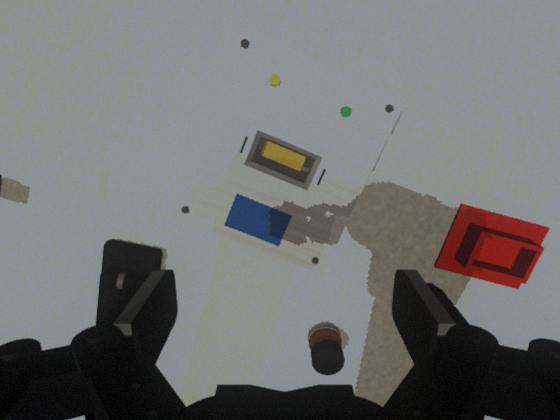

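View pics/n1.png

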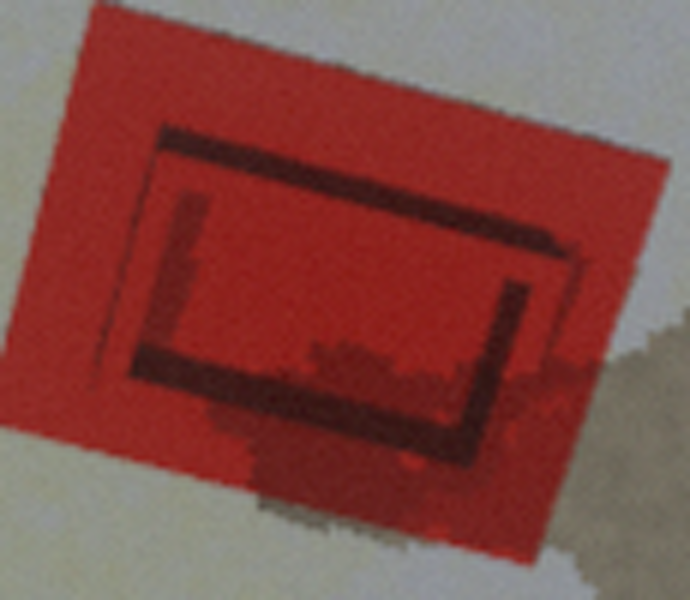

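The slot mouth (with lead-in) has corners near (259,131), (322,158), (309,189) and (246,161), with the yellow contact inside. In the nest crop the inner rim corners are at about (132,378), (470,465) and (530,285).

Run:
```python
from h import *
def rect(P):
    (x,y),(w,h),a=cv2.minAreaRect((P[:,:2]*1000).astype(np.float32));return np.round([x,y,w,h,a],1)
c=np.load("w1c.npz")
q=np.array([[132,378],[470,465],[530,285],[182,192]])/6+[250,135]-.4
P=ray(c['K'],c['E'],q,.028);print((P*1000).round(1).tolist(),rect(P))
q=np.array([[157,150],[570,258]])/6+[250,135]-.4
print("outer top rim",(ray(c['K'],c['E'],q,.028)*1000).round(1).tolist())
im=np.load("w2.npy");c=np.load("w2c.npz");K,E=c['K'],c['E']
g=cv2.cvtColor(im,cv2.COLOR_RGB2HSV)
bg=np.median(im[100:125,270:330].reshape(-1,3),0);print(bg)
d=np.abs(im.astype(float)-bg).max(2)
for th in (25,35,50):
    m=(d>th).astype(np.uint8);m[:120]=0;m[195:]=0;m[:,:238]=0;m[:,330:]=0
    b=max(blobs(m),key=lambda b:b[1][4]);uv=np.argwhere(b[0])[:,::-1];
    print(th,b[1],rect(ray(K,E,uv,.075)),rect(ray(K,E,uv,.071)))
# screw corners
s=np.array([[244.5,43.5],[389.5,108],[315.5,260.5],[185,209.5]])
P=ray(K,E,s,.075);print((P*1000).round(1).tolist(),P.mean(0))
# other scene/side slot
l=[(ray(K,E,ce,.015)*1000).round(1).tolist() for b,st,ce in blobs(mask(im,"red"),200)];print("nest2",l)
b=max(blobs(mask(im,"red")),key=lambda b:b[1][4]);print(rect(ray(K,E,np.argwhere(b[0])[:,::-1],.003)))
```

```text
[[548.2, -279.7, 28.0], [553.4, -336.3, 28.0], [584.6, -333.9, 28.0], [579.5, -276.9, 28.0]] [ 566.5 -306.8   31.4   57.2    5.3]
outer top rim [[584.4, -270.9, 28.0], [590.9, -338.1, 28.0]]
[141. 146. 151.]
25 [ 244  130   78   61 2619] [590.8 -59.   57.1  31.1  87.2] [590.1 -59.2  57.9  31.5  87.2]
35 [ 244  130   78   60 2538] [591.  -59.   56.3  30.1  87.2] [590.3 -59.3  57.1  30.5  87.2]
50 [ 245  131   76   59 2451] [590.9 -59.   55.6  29.4  87.3] [590.3 -59.2  56.4  29.8  87.3]
[[663.7, -2.4, 75.0], [658.4, -123.1, 75.0], [517.4, -116.7, 75.0], [523.5, 4.1, 75.0]] [ 0.59074456 -0.05952085  0.075     ]
nest2 [[[571.0, -299.8, 15.0]]]
[ 566.7 -308.8   75.   105.7    4.8]
```

Call:
move_arm(commands=[[[0.0,-0.05,-0.01,0,0,0,0.085],[0.0,-0.05,-0.01,0,0,0,0.085],[0.0,-0.05,-0.01,0,0,0,0.085],[0.0,-0.05,-0.01,0,0,0,0.085],[0.0,-0.05,-0.01,0,0,0,0.085],[0.0,-0.05,0,0,0,0,0.085],[0.0,-0.05,0,0,0,0,0.085],[0,0,0,0,0,0,0.085]]])

```text
t: 3.38
eef_pos: [0.4532, 0.2612, 0.2814]
tool_rot: [-0.001, 0.985, 0.174, 0.0]
contact_force: [0.3, -1.3, 0.4]
gripper_width: 0.993
grasp_force: 0.0
```

Run:
```python
from h import *
im,K,E=shot("wrist","w3");np.save("w3.npy",im);np.savez("w3c",K=K,E=E)
def rect(P):
    (x,y),(w,h),a=cv2.minAreaRect((P[:,:2]*1000).astype(np.float32));return np.round([x,y,w,h,a],1)
for cc in("red","green"):
  for b,s,ce in blobs(mask(im,cc),60):
    print(cc,s.tolist(),rect(ray(K,E,np.argwhere(b)[:,::-1],.09)))
```

```text
red [300, 174, 45, 27, 701] [454.5 224.3  15.7  40.3   3.1]
green [190, 53, 49, 23, 860] [523.3 349.4  14.6  39.5  26.7]
```

View pics/w3.png

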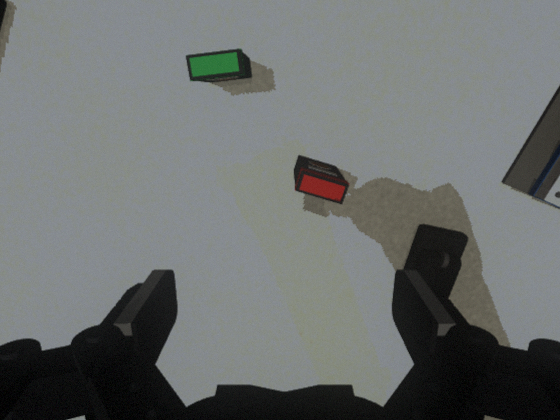

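The view shows the red tag at (323,188) and the green tag at (214,65), and both rectangles measure about 16 x 40 mm as expected. I turn the tool to the red module's axis, descend part way and re-measure.

Call:
move_arm(commands=[[[-0.0114,0.0351,0,0,0,0,0.085],[0,0,0.018,0,0,-10.44,0.085],[0,0,0.018,0,0,-10.44,0.085],[0,0,0.018,0,0,-10.44,0.085],[0,0,0.018,0,0,-10.44,0.085],[0,0,0.018,0,0,-10.44,0.085],[0,0,0.018,0,0,-10.44,0.085],[0,0,0.018,0,0,-10.44,0.085],[0,0,0,0,0,0,0.085],[0,0,0,0,0,0,0.085]]])

```text
t: 4.68
eef_pos: [0.4563, 0.2209, 0.1558]
tool_rot: [0.0, 0.691, 0.723, 0.0]
contact_force: [-0.3, 0.9, -0.2]
gripper_width: 0.994
grasp_force: 0.0
```

```bash
cat >> h.py <<'E'
def rect(P):
    (x,y),(w,h),a=cv2.minAreaRect((P[:,:2]*1000).astype(np.float32));return np.round([x,y,w,h,a],1)
def tags(z=.09,f=None,amin=60):
    im,K,E=shot("wrist",f)
    for cc in("red","green"):
        for b,s,ce in blobs(mask(im,cc),amin): print(cc,s.tolist(),rect(ray(K,E,np.argwhere(b)[:,::-1],z)))
def st():
    o=bot.get_obs();w,x,y,z=o["tool_rot"];M=R.from_quat([x,y,z,w]).as_matrix()
    print("t",round(o['t'],2),"p",(o['eef_pos']*1000).round(1),"yaw",np.degrees(np.arctan2(M[1,0],M[0,0])).round(2),"X",M[:,0].round(3),"Z",M[:,2].round(4),"q7",o['q'][6].round(2),"F",o['contact_force'].round(1),"g",o['gripper_width'].round(3),o['grasp_force'].round(1))
def to(x,y,z):
    o=bot.get_obs();w,a,b,c=o["tool_rot"];M=R.from_quat([a,b,c,w]).as_matrix()
    print("tool delta mm",((np.array([x,y,z])-o['eef_pos']*1000)@M).round(1))
E
python3 -c "
from h import *
st();tags();to(454.5,224.3,56)"
```

```text
Traceback (most recent call last):
  File "h.py", line 32, in st
    print("t",round(o['t'],2),"p",(o['eef_pos']*1000).round(1),"yaw",np.degrees(np.arctan2(M[1,0],M[0,0])).round(2),"X",M[:,0].round(3),"Z",M[:,2].round(4),"q7",o['q'][6].round(2),"F",o['contact_force'].round(1),"g",o['gripper_width'].round(3),o['grasp_force'].round(1))
                                                                                                                                                                                                                        ^^^^^^^^^^^^^^^^^^^^^^^^
AttributeError: 'float' object has no attribute 'round'
```

```bash
sed -i "s/o\['gripper_width'\].round(3),o\['grasp_force'\].round(1)/round(float(o['gripper_width']),3),round(float(o['grasp_force']),1)/" h.py
python3 -c "
from h import *
st();tags();st();to(454.5,224.3,56)"
```

```text
t 4.67 p [456.3 220.9 155.8] yaw 92.54 X [-0.044  0.999 -0.   ] Z [ 7.e-04 -4.e-04 -1.e+00] q7 -0.76 F [-0.3  0.9 -0.2] g 0.994 0.0
red [269, 183, 27, 66, 1719] [454.9 224.1  15.4  40.7   3. ]
green [420, 0, 38, 30, 783] [529.3 338.4  15.2  15.   26.2]
t 4.72 p [456.2 221.5 156. ] yaw 92.62 X [-0.046  0.999 -0.   ] Z [ 0.0012 -0.     -1.    ] q7 -0.76 F [0.2 0.2 0.3] g 0.997 0.0
tool delta mm [  2.9  -1.7 100. ]
```

Call:
move_arm(commands=[[[0.0028,-0.0016,0,0,0,-0.4,0.085],[0,0,0.03,0,0,0,0.085],[0,0,0.03,0,0,0,0.085],[0,0,0.03,0,0,0,0.085],[0,0,0.011,0,0,0,0.06],[0,0,0,0,0,0,0.03],[0,0,0,0,0,0,0.01],[0,0,0,0,0,0,0.01],[0,0,0,0,0,0,0.01],[0,0,0,0,0,0,0.01]]], squeeze=40)

```text
t: 5.98
eef_pos: [0.4543, 0.2255, 0.0555]
tool_rot: [0.0, 0.687, 0.727, 0.001]
contact_force: [-1.0, -1.3, 6.5]
gripper_width: 0.225
grasp_force: 42.3
```

```bash
python3 -c "
from h import *
st();tags()"
```

```text
t 5.97 p [454.3 225.5  55.5] yaw 93.28 X [-0.057  0.998  0.001] Z [ 2.e-03  8.e-04 -1.e+00] q7 -0.88 F [-1.  -1.3  6.5] g 0.225 42.3
red [253, 243, 63, 20, 919] [452.8 250.7  19.9   6.6   3.3]
red [261, 271, 47, 105, 4691] [454.4 223.9  15.3  40.8   3.3]
```

Call:
move_arm(commands=[[[0,0,-0.02,0,0,0,0.01],[0,0,-0.04,0,0,0,0.01],[-0.02,0.003,-0.04,0,0,0,0.01],[-0.043,0.0066,-0.02,0,0,0,0.01],[-0.043,0.0066,0,0,0,0,0.01],[-0.043,0.0066,0,0,0,0,0.01],[-0.043,0.0066,0,0,0,0,0.01],[-0.043,0.0066,0,0,0,0,0.01],[-0.043,0.0066,0,0,0,0,0.01],[-0.043,0.0066,0,0,0,0,0.01],[-0.043,0.0066,0,0,0,0,0.01],[-0.043,0.0066,0,0,0,0,0.01],[-0.043,0.0066,0,0,0,0,0.01],[-0.043,0.0066,0,0,0,0,0.01],[-0.043,0.0066,0,0,0,0,0.01],[0,0,0,0,0,-1.8,0.01],[0,0,0,0,0,0,0.01],[0,0,0,0,0,0,0.01],[0,0,0,0,0,0,0.01]]])

```text
t: 8.4
eef_pos: [0.5665, -0.3041, 0.1745]
tool_rot: [-0.0, 0.674, 0.738, 0.0]
contact_force: [-0.2, 0.3, -0.3]
gripper_width: 0.229
grasp_force: 41.2
```

```bash
python3 -c "
from h import *
st();tags(.09+.12,'w4');st()"
```

```text
t 8.4 p [ 566.5 -304.1  174.5] yaw 95.18 X [-0.09   0.996  0.   ] Z [ 1.e-04  2.e-04 -1.e+00] q7 0.31 F [-0.2  0.3 -0.3] g 0.229 41.2
red [240, 124, 90, 113, 7648] [ 562.1 -256.1   25.6   34.1    4.7]
red [253, 243, 63, 20, 941] [ 564.1 -278.4   19.7    6.5    6.2]
red [261, 271, 47, 104, 4712] [ 566.5 -304.9   15.2   40.1    5.2]
t 8.45 p [ 566.5 -304.4  174.5] yaw 95.16 X [-0.09   0.996  0.   ] Z [ 2.e-04  0.e+00 -1.e+00] q7 0.31 F [-0.2  0.2 -1.4] g 0.228 41.2
```

View pics/w4.png

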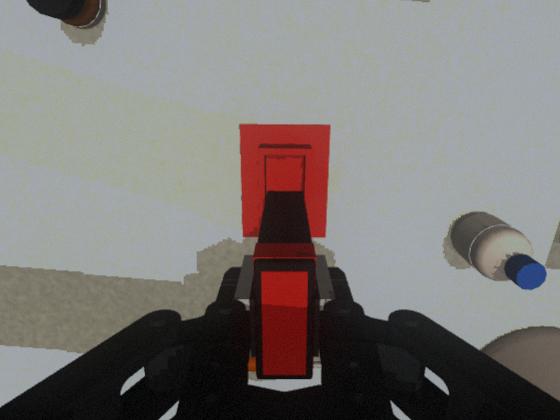

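The module hangs upright, aligned with the nest's axes and centred over it. I lower it in.

Call:
move_arm(commands=[[[-0.0016,0,0.02,0,0,0,0.01],[0,0,0.025,0,0,0,0.01],[0,0,0.025,0,0,0,0.01],[0,0,0.01,0,0,0,0.01],[0,0,0.01,0,0,0,0.01],[0,0,0.01,0,0,0,0.01],[0,0,0.006,0,0,0,0.01],[0,0,0.004,0,0,0,0.01],[0,0,0.002,0,0,0,0.01],[0,0,0,0,0,0,0.01],[0,0,0,0,0,0,0.01]]])

```text
t: 9.82
eef_pos: [0.5666, -0.307, 0.0626]
tool_rot: [0.0, 0.675, 0.738, 0.0]
contact_force: [0.6, 0.6, 0.1]
gripper_width: 0.224
grasp_force: 41.2
```

```bash
python3 -c "
from h import *
st()"
```

```text
t 9.82 p [ 566.6 -307.    62.6] yaw 95.09 X [-0.089  0.996 -0.   ] Z [ 5.e-04 -2.e-04 -1.e+00] q7 0.26 F [0.6 0.6 0.1] g 0.224 41.2
```

2 mm above the floor. I step down until it touches.

Call:
move_arm(commands=[[[0,0,0.001,0,0,0,0.01],[0,0,0.001,0,0,0,0.01],[0,0,0.0005,0,0,0,0.01],[0,0,0,0,0,0,0.01]]])

```text
t: 10.32
eef_pos: [0.5666, -0.307, 0.0605]
tool_rot: [0.0, 0.675, 0.738, -0.0]
contact_force: [-1.5, 0.6, 5.2]
gripper_width: 0.227
grasp_force: 42.0
```

Call:
move_arm(commands=[[[0,0,0,0,0,0,0.025],[0,0,0,0,0,0,0.035],[0,0,0,0,0,0,0.05],[0,0,0,0,0,0,0.05],[0,0,-0.02,0,0,0,0.05],[0,0,-0.04,0,0,0,0.05],[0,0,-0.05,0,0,0,0.05],[0,0,-0.05,0,0,0,0.085],[0,0,-0.04,0,0,0,0.085],[0,0,0,0,0,0,0.085]]])

```text
t: 11.58
eef_pos: [0.5687, -0.3075, 0.2656]
tool_rot: [0.004, 0.675, 0.738, 0.001]
contact_force: [0.7, -0.0, -0.2]
gripper_width: 0.995
grasp_force: 0.0
```

```bash
python3 -c "
from h import *
st();tags(.095,'w5');to(523.3,349.4,260)"
```

```text
t 11.57 p [ 568.7 -307.5  265.6] yaw 95.09 X [-0.089  0.996 -0.005] Z [ 0.0081 -0.0038 -1.    ] q7 0.35 F [ 0.7 -0.  -0.2] g 0.995 0.0
red [246, 113, 70, 90, 4749] [ 565.2 -289.7   57.5   76.2    5. ]
red [271, 157, 19, 47, 854] [ 566.4 -308.3   15.4   40.8    5.3]
tool delta mm [657.9  14.4   1.3]
```

View pics/w5.png

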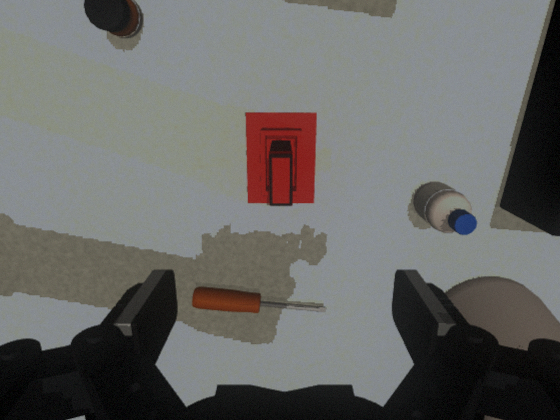

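The red module stands upright inside the nest pocket (tag at (280,180), size 15 x 41 mm, yaw 5.3°). Now to the green module.

Call:
move_arm(commands=[[[0.047,0.0011,0,0,0,0,0.085],[0.047,0.0011,0,0,0,0,0.085],[0.047,0.0011,0,0,0,0,0.085],[0.047,0.0011,0,0,0,0,0.085],[0.047,0.0011,0,0,0,0,0.085],[0.047,0.0011,0,0,0,0,0.085],[0.047,0.0011,0,0,0,0,0.085],[0.047,0.0011,0,0,0,0,0.085],[0.047,0.0011,0,0,0,0,0.085],[0.047,0.0011,0,0,0,0,0.085],[0.047,0.0011,0,0,0,0,0.085],[0.047,0.0011,0,0,0,0,0.085],[0.047,0.0011,0,0,0,0,0.085],[0.047,0.0011,0,0,0,0,0.085],[0,0,0.04,0,0,-7.2,0.085],[0,0,0.04,0,0,-7.2,0.085],[0,0,0.03,0,0,-7.2,0.085],[0,0,0,0,0,0,0.085],[0,0,0,0,0,0,0.085],[0,0,0,0,0,0,0.085]]])

```text
t: 14.12
eef_pos: [0.524, 0.3505, 0.1515]
tool_rot: [0.001, 0.525, 0.851, 0.001]
contact_force: [-0.1, -0.3, -0.6]
gripper_width: 0.995
grasp_force: 0.0
```

```bash
python3 -c "
from h import *
st();tags(.09);st();to(523.3,349.4,56)"
```

```text
t 14.12 p [524.  350.5 151.5] yaw 116.61 X [-0.448  0.894  0.   ] Z [ 0.0021  0.0014 -1.    ] q7 -0.56 F [-0.1 -0.3 -0.6] g 0.995 0.0
green [269, 193, 27, 65, 1602] [523.5 348.9  15.2  39.8  26.6]
t 14.18 p [524.  350.4 151.4] yaw 116.63 X [-0.448  0.894  0.   ] Z [ 0.0021  0.0012 -1.    ] q7 -0.56 F [-0.1 -0.3  0. ] g 0.993 0.0
tool delta mm [-0.6 -1.3 95.4]
```

Call:
move_arm(commands=[[[-0.0009,-0.0011,0.005,0,0,0,0.085],[0,0,0.03,0,0,0,0.085],[0,0,0.03,0,0,0,0.085],[0,0,0.02,0,0,0,0.085],[0,0,0.01,0,0,0,0.06],[0,0,0,0,0,0,0.03],[0,0,0,0,0,0,0.01],[0,0,0,0,0,0,0.01],[0,0,0,0,0,0,0.01],[0,0,0,0,0,0,0.01]]], squeeze=60)

```text
t: 15.42
eef_pos: [0.5235, 0.3492, 0.056]
tool_rot: [0.0, 0.525, 0.851, 0.001]
contact_force: [0.4, -0.4, 6.8]
gripper_width: 0.23
grasp_force: 59.6
```

```bash
python3 -c "
from h import *
st();tags()"
```

```text
t 15.43 p [523.5 349.2  56. ] yaw 116.68 X [-0.449  0.893  0.   ] Z [ 0.0017  0.0012 -1.    ] q7 -0.63 F [ 0.4 -0.4  6.8] g 0.23 59.6
green [253, 253, 63, 4, 97] [512.5 370.8  19.8   1.   26.7]
green [261, 268, 47, 103, 3562] [523.6 348.8  15.3  39.9  26.7]
```

Call:
move_arm(commands=[[[0,0,-0.02,0,0,0,0.01],[0,0,-0.04,0,0,0,0.01],[0,0,-0.04,0,0,9.8,0.01],[0,0,-0.02,0,0,9.8,0.01],[0,0,0,0,0,9.9,0.01],[-0.0404,0.0087,0,0,0,0,0.01],[-0.0404,0.0087,0,0,0,0,0.01],[-0.0404,0.0087,0,0,0,0,0.01],[-0.0404,0.0087,0,0,0,0,0.01],[-0.0404,0.0087,0,0,0,0,0.01],[-0.0404,0.0087,0,0,0,0,0.01],[-0.0404,0.0087,0,0,0,0,0.01],[-0.0404,0.0087,0,0,0,0,0.01],[-0.0404,0.0087,0,0,0,0,0.01],[-0.0404,0.0087,0,0,0,0,0.01],[0,0,0,0,0,0,0.01],[0,0,0,0,0,0,0.01],[0,0,0,0,0,0,0.01],[0,0,0,0,0,0,0.01]]])

```text
t: 17.85
eef_pos: [0.5898, -0.058, 0.175]
tool_rot: [-0.0, 0.724, 0.69, 0.0]
contact_force: [-0.6, -1.0, -0.5]
gripper_width: 0.225
grasp_force: 58.8
```

```bash
python3 -c "
from h import *
st();tags(.21,'w6');st()"
```

```text
t 17.85 p [589.8 -58.  175. ] yaw 87.31 X [0.047 0.999 0.   ] Z [ 1.e-04  3.e-04 -1.e+00] q7 -0.27 F [-0.6 -1.  -0.5] g 0.225 58.8
red [248, 371, 58, 20, 679] [586.1 -82.3   7.   20.7  80.6]
green [360, 243, 10, 10, 73] [616.4 -32.1   2.9   2.9  41.7]
green [257, 253, 59, 5, 65] [591.8 -32.7   1.4  18.4  83. ]
green [261, 268, 47, 103, 4388] [589.9 -57.7  39.6  15.2  87.3]
t 17.9 p [589.9 -58.2 175. ] yaw 87.28 X [0.047 0.999 0.   ] Z [ 1.e-04  2.e-04 -1.e+00] q7 -0.27 F [ 0.2 -0.9 -0.9] g 0.224 58.8
```

View pics/w6.png

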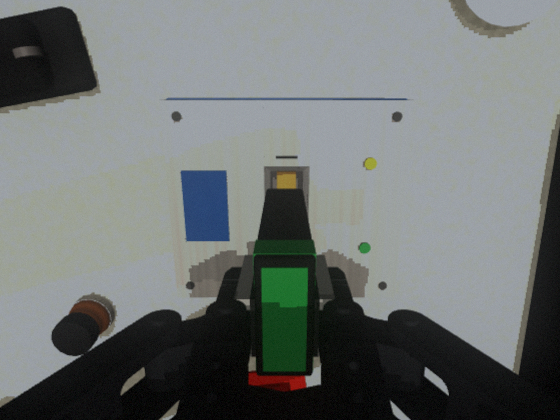

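The module is upright over the checker. The slot's far end is visible at (286,167) to 190, and the four screws at (177,117), (397,117), (383,286) and (190,286) let me measure the slot again in the same view.

```bash
python3 -c "
from h import *
im=cv2.cvtColor(cv2.imread('pics/w6.png'),cv2.COLOR_BGR2GRAY);K,E=cam('wrist')
p=[]
for u,v in[(177,117),(397,117),(383,286),(190,286)]:
    w=120-im[v-7:v+8,u-7:u+8].astype(float);w[w<25]=0
    yy,xx=np.mgrid[v-7:v+8,u-7:u+8];p.append([(w*xx).sum()/w.sum(),(w*yy).sum()/w.sum()])
P=ray(K,E,p,.075)*1000;print(np.round(p,1).tolist(),P.round(1).tolist(),P.mean(0).round(2))
print(im[175,255:320].tolist());print(im[160:185,290].tolist())
"
```

```text
[[175.9, 116.1], [396.5, 116.3], [382.0, 285.3], [190.4, 284.7]] [[523.8, 3.9, 75.0], [664.1, -2.9, 75.0], [658.5, -123.2, 75.0], [518.5, -116.1, 75.0]] [591.21 -59.59  75.  ]
[159, 158, 152, 156, 158, 156, 160, 158, 142, 114, 95, 91, 93, 97, 90, 76, 65, 64, 65, 66, 65, 80, 106, 115, 118, 116, 118, 120, 129, 127, 130, 127, 127, 129, 128, 125, 126, 127, 129, 126, 115, 78, 63, 64, 67, 63, 66, 71, 88, 97, 98, 98, 100, 106, 138, 159, 159, 160, 156, 157, 161, 157, 159, 161, 157]
[156, 157, 154, 155, 155, 159, 112, 85, 82, 84, 77, 73, 81, 91, 116, 125, 127, 126, 127, 126, 127, 129, 128, 125, 126]
```

Call:
move_arm(commands=[[[-0.0014,0.0012,0.01,0,0,0,0.01],[0,0,0.015,0,0,0,0.01],[0,0,0.01,0,0,0,0.01],[0,0,0,0,0,0,0.01],[0,0,0,0,0,0,0.01]]])

```text
t: 18.52
eef_pos: [0.5912, -0.0606, 0.1399]
tool_rot: [0.0, 0.724, 0.69, 0.0]
contact_force: [-0.3, -0.0, -0.9]
gripper_width: 0.223
grasp_force: 58.8
```

```bash
python3 -c "
from h import *
K,E=np.load('w2c.npz')['K'],None
st();tags(.175);st()
im,K,E=shot('wrist','w7')
g=cv2.cvtColor(im,cv2.COLOR_RGB2GRAY)
cv2.imwrite('pics/w7c.png',cv2.resize(im[100:390,170:410,::-1],None,fx=2,fy=2))
np.save('w7.npy',im);np.savez('w7c',K=K,E=E)"
```

```text
t 18.52 p [591.2 -60.6 139.9] yaw 87.2 X [0.049 0.999 0.   ] Z [ 2.e-04  2.e-04 -1.e+00] q7 -0.29 F [-0.3 -0.  -0.9] g 0.223 58.8
green [254, 253, 62, 4, 72] [592.7 -35.8   1.   19.3  87.2]
green [368, 262, 12, 11, 103] [620.9 -41.5   3.5   3.6   1.5]
green [261, 268, 47, 103, 4490] [591.3 -60.2  39.5  15.2  87.2]
t 18.57 p [591.4 -60.6 140.1] yaw 87.19 X [0.049 0.999 0.   ] Z [ 6.e-04  1.e-04 -1.e+00] q7 -0.29 F [ 0.5 -0.5 -0.9] g 0.226 58.8
```

View pics/w7c.png

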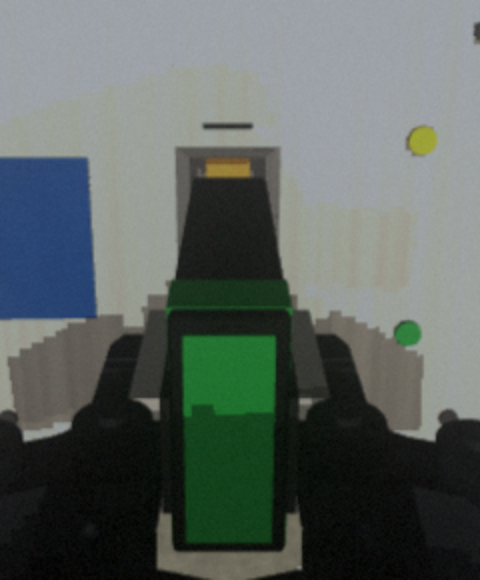

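The foot is just above the mouth. In this crop the mouth's far edge is at y≈147 and its sides at x≈176 and 280; the foot's edge is at y≈179, x 193–267, so it is nearly central.

```bash
python3 -c "
from h import *
im=np.load('w7.npy');c=np.load('w7c.npz');K,E=c['K'],c['E'];g=cv2.GaussianBlur(cv2.cvtColor(im,cv2.COLOR_RGB2GRAY),(3,3),0).astype(float)
Ls=[];Rs=[]
for v in range(177,188):
    d=np.diff(g[v]); Ls.append(250+np.argmin(d[250:266])+.5);Rs.append(303+np.argmax(d[303:318])+.5)
l,r=np.median(Ls),np.median(Rs)
Fs=[165+np.argmin(np.diff(g[165:182,u]))+.5 for u in range(265,303)]
f=np.median(Fs);print(l,r,f)
P=ray(K,E,[[l,182],[r,182],[(l+r)/2,f]],.075)*1000;print(P.round(1).tolist(),'width',(P[1]-P[0]).round(1))
ax=np.array([.048,.9988]);print('slot centre',P[2,:2]-28*ax)
# foot near edge at z=.084
Q=ray(K,E,np.array([[193,179],[267,179]])/2+[170,100],.0845)*1000;print('foot centre',Q.round(1).tolist(),Q.mean(0)[:2]-23*ax)
"
```

```text
257.5 309.5 173.5
[[577.4, -35.7, 75.0], [607.2, -37.1, 75.0], [592.5, -31.4, 75.0]] width [29.8 -1.5  0. ]
slot centre [591.1642546 -59.3940831]
foot centre [[582.8, -37.9, 84.5], [603.2, -38.9, 84.5]] [591.90507626 -61.36554665]
```

Call:
move_arm(commands=[[[0.0011,-0.0004,0.004,0,0,0,0.01],[0,0,0.004,0,0,0,0.01],[0,0,0.003,0,0,0,0.01],[0,0,0.003,0,0,0,0.01],[0,0,0,0,0,0,0.01]]])

```text
t: 19.25
eef_pos: [0.5905, -0.0596, 0.1255]
tool_rot: [-0.0, 0.724, 0.69, -0.0]
contact_force: [-0.2, 1.1, -1.6]
gripper_width: 0.228
grasp_force: 58.8
```

Call:
move_arm(commands=[[[0,0,0.003,0,0,0,0.01],[0,0,0.003,0,0,0,0.01],[0,0,0,0,0,0,0.01]]])

```text
t: 19.62
eef_pos: [0.5905, -0.0596, 0.1195]
tool_rot: [-0.0, 0.724, 0.69, -0.0]
contact_force: [-0.5, 0.5, -1.6]
gripper_width: 0.226
grasp_force: 58.8
```

No force, so the foot is past the lead-in. I go on to just above the contact, then press.

Call:
move_arm(commands=[[[0,0,0.003,0,0,0,0.01],[0,0,0.003,0,0,0,0.01],[0,0,0.003,0,0,0,0.01],[0,0,0.002,0,0,0,0.01],[0,0,0,0,0,0,0.01],[0,0,0,0,0,0,0.01]]])

```text
t: 20.38
eef_pos: [0.5908, -0.0596, 0.1089]
tool_rot: [0.0, 0.724, 0.69, 0.0]
contact_force: [-0.0, -0.5, -0.8]
gripper_width: 0.226
grasp_force: 58.8
```

Call:
move_arm(commands=[[[0,0,0.002,0,0,0,0.01],[0,0,0.002,0,0,0,0.01],[0,0,0.001,0,0,0,0.01],[0,0,0,0,0,0,0.01],[0,0,0,0,0,0,0.01]]])

```text
t: 21.0
eef_pos: [0.5908, -0.0596, 0.104]
tool_rot: [0.0, 0.724, 0.69, 0.0]
contact_force: [-0.6, 0.4, 1.4]
gripper_width: 0.229
grasp_force: 59.2
```

Call:
move_arm(commands=[[[0,0,0.002,0,0,0,0.01],[0,0,0.001,0,0,0,0.01],[0,0,0.001,0,0,0,0.01],[0,0,0.001,0,0,0,0.01],[0,0,0,0,0,0,0.01],[0,0,0,0,0,0,0.01],[0,0,0,0,0,0,0.01]]])

```text
t: 21.88
eef_pos: [0.5908, -0.0596, 0.0989]
tool_rot: [0.0, 0.724, 0.69, 0.0]
contact_force: [0.5, 0.5, 3.2]
gripper_width: 0.222
grasp_force: 59.5
```

Run:
```python
from h import *
f=[]
for i in range(6): shot("wrist");f.append(bot.get_obs()['contact_force'])
print(np.mean(f,0).round(2),np.std(f,0).round(2));st();tags(.133)
shot("side","s9")
a=cv2.imread('pics/s9.png');cv2.imwrite('pics/s9c.png',cv2.resize(a[130:270,210:350],None,fx=4,fy=4,interpolation=2))
```

```text
[ 0.07 -0.15  3.59] [0.25 0.35 0.4 ]
t 22.18 p [590.9 -59.6  98.9] yaw 87.19 X [0.049 0.999 0.   ] Z [ 3.e-04  0.e+00 -1.e+00] q7 -0.32 F [ 0.3 -0.7  3.9] g 0.221 59.5
green [253, 253, 55, 4, 61] [590.8 -34.6  17.3   1.    0.7]
green [261, 268, 47, 103, 4538] [590.9 -59.9  39.9  15.4  87.2]
green [387, 300, 14, 12, 84] [627.6 -55.3   4.5   3.9  21.3]
```

View pics/s9c.png

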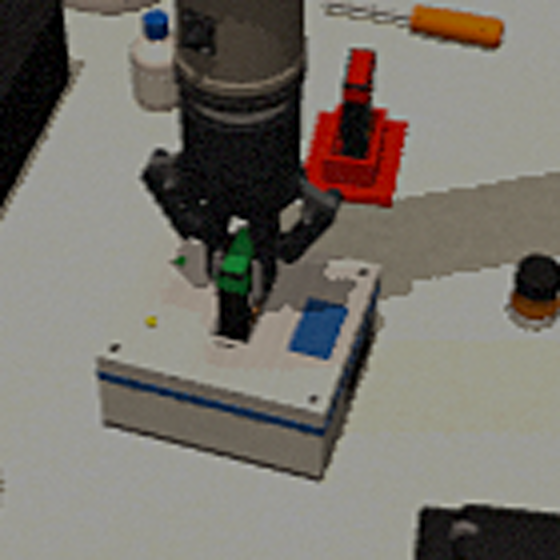

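The side crop shows the green module gripped upright in the slot and the red one standing in the nest. The push of about 4.8 N (weight added back) and the foot height both give about 7 mm of contact travel.

```bash
python3 -c "
from h import *
print(bot.hand_in())"
```

```text
the job is handed in; nothing more can be done
None
```

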